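Refit the plunger of the hand pump

ROBOT

A 6-joint arm with a two-finger parallel gripper is mounted at the origin on a cart in front of the work surface, level with it; the furniture and walls round the work are solid. World frame = base frame: x ahead of the robot, y to its left, z up, the work surface at z = 0. Lengths are in mm, angles in degrees, forces in N, time in s.
With the tool pointing down it reaches from about 325 to 775 mm from the base axis. Payload 5.5 kg.
Tool frame: the origin (TCP) lies on the mounting face of the last link; the fingertips stand 182 mm ahead of it and the grasp point (between the pads) lies 163 mm ahead of it; z points along the fingers, y is the line along which they close (so a half turn about z gives the same grasp; the last joint's range is limited). The gripper opens to 88 mm and grips with 3 to 60 N. Pads are 20 mm wide; open, the fingers measure 115 mm over their backs; the gripper's body (75 mm by 178 mm) begins 61 mm behind the grasp point.
Start: joints at [-80.426, 5.22, 70.514, -0, 104.267, -3.249], TCP at [133.16, -585.052, 404.631] pointing down, gripper open.
Joint ranges: [-164.24, 164.24], [-49.07, 125.15], [9.68, 141.18], [-86.29, 266.29], [3.28, 154.24], [-151.56, 151.56]. Speed limits (degrees/s): [147.25, 147.25, 172.46, 180, 180, 180].

INTERFACE

Orientations are given as a 3x3 rotation matrix whose columns are the frame's x, y, z axes.
In Python, from rig import robot, optics, nets gives the robot as it stands.
- The arm moves only by the tool step_arm, never from a script. Its argument "moves" is a list that holds one entry, the list of rows, each a list of 7 numbers: the shift along the tool's x, y, z in units of 7.5 cm (1.0 is 7.5 cm), then the turn, a rotation vector about the tool's x, y, z in units of 90 degrees (1.0 is 90 degrees), then the closure, from -1 (fully open) to 1 (shut), so that 0 is half open. A call has 1 to 5 rows; each row shifts and turns the commanded pose from where the row before left it, along the tool's axes as they then stand; what a row does not reach is not made up. A row lasts 1/10 s, in which the tool goes at most 50 mm and 8.59 degrees, less where a joint would pass 70% of its speed; a pose out of reach is approached as far as the arm can. A call with a number of a shift or a turn outside -1 to 1 is refused whole. A call with a gripper value outside its range is refused whole. The fingers move at their own pace and stop on an object; "squeeze" is the grip in N (left out, the last holds). Time passes only in rows, so rows that do not move let the fingers close. It gives the time, the measured TCP pose, the force, the opening and the grip force at its end, in the units of the state.
- robot.get_obs(): the state, without advancing time (a new reading comes with each control period).
- optics.get_image(name): name is "side" or "top" or "wrist"; returns (picture, depth): 420x560x3 uint8, red, green, blue; 420x560 float32, mm along the optical axis (not along the pixel's ray), 0 where there is no reading.
- optics.camera_model(name): a dict with "vfov" (degrees; the focal length in pixels is half the picture's height over the tangent of half this angle, whatever the lens; pixels are square), "cx", "cy" (the principal point, pixels), "k1" (the pictures are not rectified: a ray, as slopes to the right and down, at radius r is drawn at 1 + k1 r^2 times it, then the intrinsics apply), "eye" and "attitude" of the camera in the world. Camera axes: x right, y down, z forward; pixel columns grow to the right and rows downward; lengths in mm; the calibration is good to about 2 mm. A picture is of the moment at which its call begins: read the wrist's pose just before it. camera_model takes no time and is no camera call; for the wrist camera it gives the pose at the moment of the call.
- robot.close_job(): hands the job in; it is judged then, once.
Trained networks look in the newest picture that a camera, given by its name, has taken for a name from the list of things; names that differ only in an ending like _2 or _b are one class to them, and where a whole thing is asked for, a point or a joint stands for the part that bears it (a point fixed in the world has none). Each returns a list of dicts, best first, with "p" (0 to 1); they miss things now and then, are a little off and sometimes report something else, mostly with a low value. They report only what shows in the picture. A call takes as long as a camera call.
- nets.find_in(camera, thing): "location" ([x, y, z] in mm, in world coordinates, good to about 4 mm: the middle of the surface that is visible of it).
The state is a dict: "time_s": time; "joints": joint angles; "qd": joint speeds; "effort": joint torques, N m; "tool_pos": TCP position; "orientation": TCP orientation; "force": force on the tool from outside, world axes, zero at the start; "moment": the same for the moment, N m; "gripper_width": finger opening in mm; "grasp_force": force on a finger pad.
Only numpy, scipy, OpenCV 4.12 (cv2) and the standard library are available. Lean on these libraries where they do the work, as an engineer would, in place of code of your own. Each camera call takes 0.05 s, during which the arm holds its last target. There are 200 camera calls.

TASK

Refit the plunger of the hand pump: take it from its rest and slide its tapered end about halfway into the pump's bore, then let go of it. Take it again further back, by the black handle behind the collar, and push it gently fully home, until its collar sits against the mouth of the pump; do not force it, leave it there, and do not disturb the other things on the bench.

Things in the scene. Friction and masses are not known exactly. Their poses are not given: they have to be found in the camera images.
- pump: Hand pump body, fixed to the bench: round aluminium barrel, 44 mm outside, 180 mm long, level on two supports on a dark base plate 190 x 84 x 10 mm. Origin under the plate's centre; x along the barrel from mouth to closed end, z up. Top of the barrel 97 mm over the bench (101 at the mouth), port near the closed end 119 mm. Over 40 N between plunger and pump (side loads added) is forcing.
- pump_mouth (a point): Centre of the bore at the barrel's mouth face (a ring 52 mm outside, 22 mm inside), 75 mm over the bench. x points into the bore along its axis, z up. The bore is 14 mm wide, 160 mm deep, flared to 22 mm over its first 10 mm. In it, 60 to 90 mm deep, sits a hidden piston that the plunger meets and pushes ahead; it slides stiffly (6 N, with rubbing up to 14 N), no spring-back.
- plunger: Plunger, loose, about 0.16 kg, 200 mm long: steel shaft 12 mm thick, its last 11 mm tapering to 7 mm at the tip; 150 mm from the tip a steel collar 32 mm across and 8 mm thick; behind it a black ribbed handle 18 mm thick, 42 mm long. Origin on its axis 95 mm behind the tip; x points to the tip. It starts level on the rest. Home: collar on the mouth face, tip 150 mm inside.
- plunger_shaft (a point): Point on the plunger's axis 95 mm behind the tip, near its balance point: the place to grip the shaft while it lies on the rest. x points to the tip.
- plunger_tip (a point): Centre of the plunger's tip. x points ahead along its axis.
- plunger_handle (a point): Middle of the black handle on the plunger's axis, 179 mm behind the tip (29 mm behind the collar's front face). x points to the tip.
- rest: Rest for the plunger, fixed: a dark strip 130 x 60 x 6 mm with two steel V supports 90 mm apart along its x (at -42 and +48 mm, each 10 mm thick, top 45 mm over the bench). Origin under the centre of the strip. The plunger's axis lies 42 mm over the bench, its origin over the rest's within 4 mm, tip towards the rest's x.
- oil_bottle: Small oil bottle standing upright, 35 mm wide, 112 mm tall, origin under its centre. A bystander, loose.
- ptfe_reel: Small reel of tape, 50 mm across, 17 mm tall, origin under its centre. A bystander, loose.
- adapter: Brass pipe adapter lying on the bench, 24 x 45 x 21 mm, origin under its centre. A bystander, loose.

How it is judged (in metres and radians):
On the way, in this order (a step that is already met when the one before it is completed fails the run):
1. the plunger stands let go, 45 to 115 mm deep in the bore (x of plunger_tip in the frame of pump_mouth between 0.045 and 0.115 m and y of plunger_tip in the frame of pump_mouth between -0.004 and 0.004 m and z of plunger_tip in the frame of pump_mouth between -0.004 and 0.004 m and contact force between the fingers and plunger below 0.1 N), for 0.2 s.
2. it is pushed on by the fingers from behind the collar (grasp point over 55 mm behind the plunger's origin), past 120 mm (x of plunger_tip in the frame of pump_mouth above 0.12 m and x of the grasp point in the frame of plunger below -0.055 m and contact force between the fingers and plunger above 1 N), for 0.05 s.
At the end, for the whole second after the job is handed in: The plunger rests in the pump's bore with its collar against the mouth face (tip 150 mm deep, within 2 mm), its axis in line with the bore (4 mm, 0.04 rad), still and let go (x of plunger_tip in the frame of pump_mouth between 0.148 and 0.152 m and y of plunger_tip in the frame of pump_mouth between -0.004 and 0.004 m and z of plunger_tip in the frame of pump_mouth between -0.004 and 0.004 m and angle between the x axis of plunger and the x axis of pump_mouth, either way round below 0.04 rad and linear speed of plunger below 0.01 m/s); the robot touches nothing.
It fails at once if the plunger is forced: more than 40 N between plunger and pump (contact force between plunger and pump above 40 N).
It fails at once if oil_bottle is displaced by more than 30 mm (distance of oil_bottle from where it was at the start of the episode above 0.03 m).
It fails at once if ptfe_reel is displaced by more than 30 mm (distance of ptfe_reel from where it was at the start of the episode above 0.03 m).
It fails at once if adapter is displaced by more than 30 mm (distance of adapter from where it was at the start of the episode above 0.03 m).
It also fails if it takes over 70 s, if anything falls off the work surface, if the arm or the gripper's body presses on something with over 40 N, if the wrist force passes 120 N, or if a joint passes its speed limit or range.

## Working session

There is one attempt and no reset: what is moved stays moved. The work goes in short steps, Python scripts to look and compute and a tool call to move; the robot and the scene stay as the last step left them, time stands still between calls to the robot, and variables do not carry over. Pictures are saved under pics/ and viewed, at most 10 in all, crops included, and the job is handed in when it is done.

Besides the shell and the picture viewer there is one more tool, called after "Emit:" as name(argument=value, ...), one argument or row to a line, values as JSON. step_arm: Moves the arm, as the interface text tells. Its arguments: {"type":"object","properties":{"moves":{"type":"array","items":{"type":"array","items":{"type":"array","items":{"type":"number"}}}},"squeeze":{"type":"number"}},"required":["moves"]}

```bash
mkdir -p pics; cat > h.py <<'E'
import numpy as np, cv2
from rig import robot, optics, nets
def pts(name,depth):
    m=optics.camera_model(name); H,W=depth.shape
    f=H/2/np.tan(np.radians(m["vfov"])/2)
    u,v=np.meshgrid(np.arange(W),np.arange(H))
    K=np.array([[f,0,m["cx"]],[0,f,m["cy"]],[0,0,1.]])
    p=cv2.undistortPoints(np.stack([u,v],-1).reshape(-1,1,2).astype(float),K,np.array([m["k1"],0,0,0.])).reshape(H,W,2)
    c=np.dstack([p*depth[...,None],depth])
    w=c@np.array(m["attitude"]).T+np.array(m["eye"]); w[depth==0]=np.nan
    return w
def snap(name,fn):
    i,d=optics.get_image(name); cv2.imwrite(fn,i[...,::-1]); w=pts(name,d); np.save('/tmp/'+name+'.npy',w); return i,w
E
python3 - <<'E'
from h import *
np.set_printoptions(precision=1,suppress=True)
o=robot.get_obs(); print(o["time_s"],o["tool_pos"],o["force"])
for c in("top","side"):
    i,w=snap(c,f'pics/{c}0.png'); m=optics.camera_model(c); print(c,m["eye"],m["vfov"],m["attitude"])
    for t in["pump","plunger","rest","oil_bottle","ptfe_reel","adapter","plunger_handle","plunger_tip","pump_mouth"]:
        r=nets.find_in(c,t); print(t,[(np.round(x["location"]),round(x["p"],2)) for x in r[:2]])
E
```

```text
0.0 [ 133.2 -585.1  403.5] [-0.2  0.2 -0. ]
top [360.4 -99.4 996.4] 55.74891957692854 [[-0.  -1.   0.2]
 [-1.   0.   0. ]
 [-0.  -0.2 -1. ]]
pump [(array([502., 107.,  87.]), 0.96)]
plunger [(array([ 434., -310.,   46.]), 0.62)]
rest [(array([ 442., -289.,    5.]), 0.64)]
oil_bottle [(array([ 617., -275.,   68.]), 0.55)]
ptfe_reel [(array([408.,  -4.,  15.]), 0.55)]
adapter []
plunger_handle [(array([ 431., -317.,   48.]), 0.84)]
plunger_tip [(array([ 434., -312.,   46.]), 0.67), (array([ 443., -290.,    9.]), 0.47)]
pump_mouth [(array([502., 100.,  84.]), 0.74)]
side [522.  792.8 570.2] 45.1489360699205 [[-1.   0.  -0. ]
 [ 0.   0.5 -0.9]
 [-0.  -0.9 -0.5]]
pump [(array([506., 166.,  55.]), 0.96), (array([ 432., -310.,   46.]), 0.72)]
plunger [(array([ 431., -308.,   46.]), 0.72)]
rest [(array([ 436., -272.,    2.]), 0.89)]
oil_bottle [(array([ 619., -268.,   52.]), 0.67)]
ptfe_reel [(array([407.,  11.,  16.]), 0.69)]
adapter [(array([622., -64.,  21.]), 0.47), (array([ 428., -304.,   49.]), 0.17)]
plunger_handle [(array([ 433., -312.,   46.]), 0.76)]
plunger_tip [(array([ 432., -311.,   46.]), 0.77)]
pump_mouth [(array([511., 168.,  52.]), 0.75)]
```

View pics/top0.png

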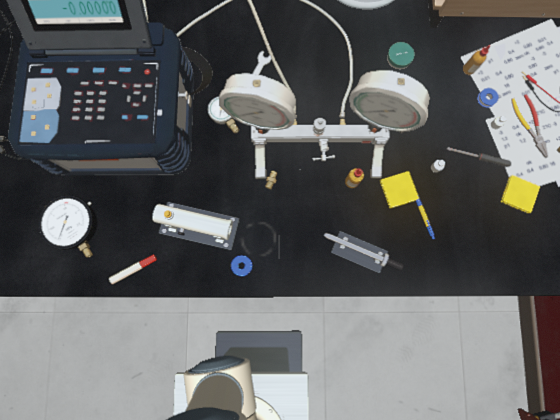

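View pics/side0.png

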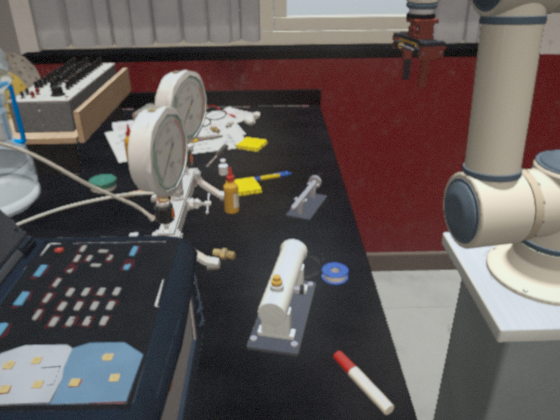

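The top view shows the pump with its mouth at about (233,228) and port at (167,214). The plunger tip is at (327,236) and the handle at (400,266), pointing the same general way. The side view agrees.

```bash
python3 - <<'E'
from h import *
np.set_printoptions(precision=1,suppress=True)
def seg(P):
    xy=P[:,:2]; (d,)=[np.linalg.svd(xy-np.median(xy,0),full_matrices=False)[2][0]]
    d=d*np.sign(d[1]); c=np.median(xy,0); s=(xy-c)@d; n=np.array([-d[1],d[0]]); q=(xy-c)@n
    print(len(P),'dir',d,np.degrees(np.arctan2(d[1],d[0])),'ends',c+d*s.min(),c+d*s.max(),'len',np.ptp(s),'q',np.percentile(q,[2,50,98]),'z',np.percentile(P[:,2],[5,50,95,99]))
for c in("top","side"):
    w=np.load(f'/tmp/{c}.npy'); P=w.reshape(-1,3)
    def box(a,b): return P[np.all((P>a)&(P<b),1)]
    print(c,'barrel');seg(box([430,-10,80],[570,260,110]))
    print('base');seg(box([400,-20,5],[590,260,16]))
    print('plunger');seg(box([370,-450,33],[500,-200,70]))
    print('bench z',np.median(box([380,-180,-15],[420,-100,15])[:,2]))
E
```

```text
top barrel
1368 dir [0.2 1. ] 77.40126749184743 ends [486.3  21.6] [525.7 197.8] len 180.58565054788755 q [-21.9   0.7  19.4] z [ 82.4  93.6  98.6 103.8]
base
1203 dir [0. 1.] 88.56834994628497 ends [480.  -20.8] [487.  256.1] len 276.9553291758016 q [-76.7  -0.   78.5] z [ 6.6 10.2 15.2 15.8]
plunger
557 dir [0.4 0.9] 66.20011737650344 ends [ 401.4 -384.6] [ 481.  -204.1] len 197.23671957947056 q [-11.5   2.1  14.2] z [41.3 47.3 54.5 58.2]
bench z -0.06351676515652116
side barrel
1846 dir [0.2 1. ] 76.77714331890994 ends [482.3  22.2] [524.4 201.5] len 184.1792248843406 q [-24.2   0.3  16.1] z [ 81.9  94.3 100.7 107.5]
base
2034 dir [0.3 1. ] 73.89597120731266 ends [435.1 -20.5] [508.2 232.7] len 263.5286405193524 q [-70.4  -9.4  93.1] z [ 7.2 10.9 14.8 15.8]
plunger
346 dir [0.4 0.9] 66.22182138082319 ends [ 399.4 -384.9] [ 479.7 -202.6] len 199.24326792916747 q [-14.8   1.4  11.7] z [39.8 48.  56.3 59.2]
bench z 1.466247222496463
```

```bash
cat >> h.py <<'E'
from scipy.spatial.transform import Rotation as R
def plan(tgt_gp,ax_deg,flip=0):
    """shift to put grasp point at tgt with tool x along ax_deg, z down; in tool units"""
    o=robot.get_obs(); O=np.array(o["orientation"]); p=np.array(o["tool_pos"])
    a=np.radians(ax_deg+180*flip); x=np.array([np.cos(a),np.sin(a),0]); z=np.array([0,0,-1.]); T=np.column_stack([x,np.cross(z,x),z])
    t=np.array(tgt_gp)-163*z
    rv=R.from_matrix(O.T@T).as_rotvec()/(np.pi/2)
    print('t',o["time_s"],'tcp',p,'gp',p+163*O[:,2],'shift(units, present tool axes)',O.T@(t-p)/75,'in final axes',T.T@(t-p)/75,'turn',rv)
    print('j',o["joints"],'F',o["force"],'w',o["gripper_width"],o["grasp_force"])
E
python3 - <<'E'
from h import *
np.set_printoptions(precision=3,suppress=True)
print(np.array(robot.get_obs()["orientation"]))
for f in(0,1): plan([440,-291,150],66.2,f)
w=np.load('/tmp/top.npy').reshape(-1,3); s=np.load('/tmp/side.npy').reshape(-1,3); P=np.vstack([w,s])
for lo in range(-400,250,50):
    q=P[(P[:,1]>lo)&(P[:,1]<lo+50)&(P[:,2]>60)&(P[:,2]<500)&(P[:,0]>300)]
    q=q[q[:,0]>530] 
    if len(q): print(lo,np.percentile(q[:,0],[0.5,2]),q[:,2].max())
print({k:v for k,v in optics.camera_model("wrist").items() if k!='attitude'})
E
```

```text
[[ 0.975  0.222  0.   ]
 [ 0.222 -0.975 -0.   ]
 [ 0.     0.    -1.   ]]
t 1.0 tcp [ 133.17  -585.046  404.65 ] gp [ 133.173 -585.053  241.65 ] shift(units, present tool axes) [ 4.859 -2.915  1.222] in final axes [5.238 2.161 1.222] turn [ 0.     0.    -0.593]
j [-80.425   5.218  70.514   0.001 104.266  -3.249] F [ 0.102 -0.14  -0.254] w 87.86000088028533 0.0
t 1.0 tcp [ 133.17  -585.046  404.65 ] gp [ 133.173 -585.053  241.65 ] shift(units, present tool axes) [ 4.859 -2.915  1.222] in final axes [-5.238 -2.161  1.222] turn [ 0.    -0.     1.407]
j [-80.425   5.218  70.514   0.001 104.266  -3.249] F [ 0.102 -0.14  -0.254] w 87.86000088028533 0.0
-400 [675.986 677.378] 369.0141153782041
-350 [687.825 689.48 ] 357.91151527845864
-300 [609.13  614.061] 326.18614593804807
-250 [662.04  666.454] 297.8140565219099
-200 [662.257 668.676] 144.9753962457189
-150 [684.353 684.998] 303.1900159808862
-100 [690.16 691.24] 325.6887729092732
-50 [701.631 703.28 ] 324.39620703229025
0 [715.221 715.829] 306.2678993129825
50 [809.361 812.859] 126.93174671133988
100 [531.82  649.571] 190.3495011961337
150 [530.744 534.783] 297.3586484595429
200 [632.71  636.104] 299.8129389720481
{'vfov': 69.3923414592644, 'cx': 281.3805453897219, 'cy': 213.22682637782512, 'k1': -0.01769841319838082, 'eye': array([ 215.299, -565.672,  386.336])}
```

Emit:
step_arm(
  moves=[
    [[0, 0, 0, 0, 0, -0.09, -1], [0, 0, 0, 0, 0, -0.09, -1], [0, 0, 0, 0, 0, -0.09, -1], [0, 0, 0, 0, 0, -0.09, -1], [0, 0, 0, 0, 0, -0.09, -1]],
  ],
  squeeze=30,
)

```text
time_s: 1.5
tool_pos: [133.2, -585.1, 404.6]
orientation: [[0.593, 0.805, -0.0], [0.805, -0.593, 0.0], [-0.0, -0.0, -1.0]]
force: [0.7, 0.7, -0.0]
gripper_width: 87.8
grasp_force: 0.0
```

Emit:
step_arm(
  moves=[
    [[0, 0, 0, 0, 0, -0.07, -1], [0, 0, 0, 0, 0, -0.073, -1], [0.5, 0.2, 0, 0, 0, 0, -1], [0.5, 0.2, 0.1, 0, 0, 0, -1], [0.5, 0.2, 0.1, 0, 0, 0, -1]],
  ],
)

```text
time_s: 2.0
tool_pos: [220.3, -499.4, 389.6]
orientation: [[0.405, 0.915, 0.0], [0.915, -0.405, -0.001], [-0.0, 0.001, -1.0]]
force: [1.5, -0.7, -0.1]
gripper_width: 87.6
grasp_force: 0.0
```

Emit:
step_arm(
  moves=[
    [[0.5, 0.2, 0.1, 0, 0, 0, -1], [0.5, 0.2, 0.1, 0, 0, 0, -1], [0.5, 0.2, 0.1, 0, 0, 0, -1], [0.5, 0.2, 0.1, 0, 0, 0, -1], [0.5, 0.2, 0.1, 0, 0, 0, -1]],
  ],
)

```text
time_s: 2.5
tool_pos: [364.9, -357.6, 352.1]
orientation: [[0.404, 0.915, 0.0], [0.915, -0.404, -0.001], [-0.0, 0.001, -1.0]]
force: [0.5, -0.3, 0.2]
gripper_width: 87.3
grasp_force: 0.0
```

```bash
python3 - <<'E'
from h import *
np.set_printoptions(precision=3,suppress=True)
plan([440,-291,150],66.2)
i,w=snap('wrist','pics/w1.png')
print(optics.camera_model("wrist")["eye"])
P=w.reshape(-1,3);print(np.nanmin(P,0),np.nanmax(P,0))
E
```

```text
t 2.5 tcp [ 364.947 -357.644  352.085] gp [ 365.024 -357.731  189.085] shift(units, present tool axes) [1.217 0.556 0.521] in final axes [1.217 0.557 0.521] turn [ 0.  0. -0.]
j [-48.236  -8.814  89.574  -0.     99.198 -24.423] F [ 0.494 -0.312  0.244] w 87.32547138826988 0.0
[ 401.642 -276.015  332.705]
[-1072.191 -1160.7    -813.615] [688.233 312.27  287.131]
```

View pics/w1.png

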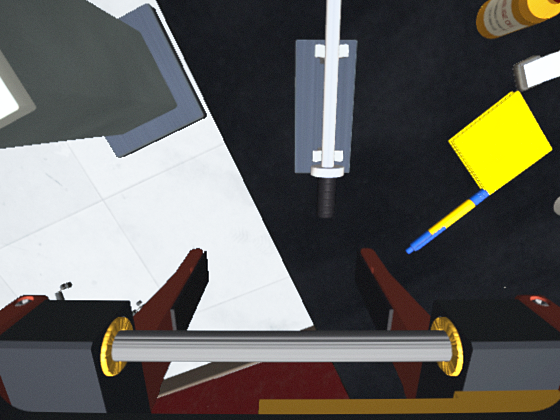

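The wrist view shows the handle at (326,197), the collar at (327,171), and the V supports at (328,156) and (332,49). The rest is clear between the Vs.

```bash
python3 - <<'E'
from h import *
np.set_printoptions(precision=1,suppress=True)
w=np.load('/tmp/wrist.npy')
for r in (5,30,80,110,135,190,205):
    row=w[r]; m=(row[:,2]>38)&(row[:,2]<60); m&=(np.abs(np.arange(560)-329)<20)
    q=row[m]; print(r,m.sum(),np.flatnonzero(m).min(),np.flatnonzero(m).max(),q.mean(0),q[:,2].max())
m=w[160:185,300:355].reshape(-1,3); m=m[m[:,2]>52]; print('collar',len(m),m.mean(0),m.min(0),m.max(0))
E
```

```text
5 15 326 340 [ 475.4 -211.9   47.8] 50.606039969010965
30 13 326 338 [ 468.3 -228.5   47.2] 49.71211222867271
80 14 324 337 [ 453.3 -264.2   47.2] 50.16252641723412
110 14 323 336 [ 443.6 -287.1   47.3] 49.53314905364908
135 13 322 334 [ 434.6 -306.8   47.1] 49.30661652613213
190 19 317 335 [ 414.2 -353.6   49.4] 51.51258255419452
205 18 317 334 [ 408.4 -367.3   49.5] 52.15149399691262
collar 255 [ 422.  -337.3   56. ] [ 409.5 -347.9   52. ] [ 434.6 -329.2   59.3]
```

```bash
python3 - <<'E'
from h import *
np.set_printoptions(precision=3,suppress=True)
plan([442.6,-289.5,42],66.6)
E
```

```text
t 2.55 tcp [ 368.079 -354.207  350.619] gp [ 368.398 -353.542  187.62 ] shift(units, present tool axes) [1.179 0.565 1.947] in final axes [1.186 0.569 1.942] turn [ 0.    -0.003 -0.002]
j [-47.795  -8.778  89.691   0.243  99.185 -24.19 ] F [2.699 2.758 0.112] w 87.74084832454224 0.0
```

Emit:
step_arm(
  moves=[
    [[0.4, 0.19, 0.2, 0, 0, 0, -1], [0.4, 0.19, 0.2, 0, 0, 0, -1], [0.4, 0.19, 0.2, 0, 0, 0, -1], [0, 0, 0, 0, 0, 0, -1], [0, 0, 0, 0, 0, 0, -1]],
  ],
)

```text
time_s: 3.05
tool_pos: [439.6, -293.7, 306.9]
orientation: [[0.402, 0.916, -0.001], [0.916, -0.402, 0.0], [-0.0, -0.001, -1.0]]
force: [-0.9, 0.7, -0.3]
gripper_width: 87.7
grasp_force: 0.0
```

```bash
python3 - <<'E'
from h import *
np.set_printoptions(precision=3,suppress=True)
plan([442.6,-289.5,42],66.6)
i,w=snap('wrist','pics/w2.png')
w=np.load('/tmp/wrist.npy')
for r in range(20,420,40):
    row=w[r]; m=(row[:,2]>38)&(row[:,2]<60)&(row[:,0]>395)&(row[:,0]<500)
    q=row[m]
    if m.sum(): print(r,m.sum(),np.flatnonzero(m)[[0,-1]],q.mean(0))
E
```

```text
t 3.05 tcp [ 439.602 -293.71   306.91 ] gp [ 439.438 -293.686  143.91 ] shift(units, present tool axes) [0.068 0.015 1.359] in final axes [0.067 0.014 1.359] turn [-0.001  0.    -0.004]
j [-37.426  -5.628  91.226  -0.028  94.452 -13.71 ] F [-0.872  0.748 -0.325] w 87.6595171454554 0.0
100 13 [277 289] [ 478.714 -206.287   47.627]
140 15 [276 290] [ 466.974 -232.979   49.02 ]
180 15 [276 290] [ 454.345 -261.726   48.904]
220 14 [276 289] [ 440.267 -292.698   48.895]
260 33 [267 299] [ 425.285 -327.865   46.575]
300 20 [274 293] [ 410.407 -362.858   51.028]
```

Emit:
step_arm(
  moves=[
    [[0.06, 0.01, 0.4, 0, 0, 0, -1], [0, 0, 0.4, 0, 0, 0, -1], [0, 0, 0.3, 0, 0, 0, -1], [0, 0, 0.26, 0, 0, 0, -1], [0, 0, 0, 0, 0, 0, -1]],
  ],
)

```text
time_s: 3.6
tool_pos: [440.5, -290.8, 202.9]
orientation: [[0.405, 0.914, -0.004], [0.914, -0.405, 0.002], [0.001, -0.004, -1.0]]
force: [-1.3, 0.4, -0.1]
gripper_width: 87.5
grasp_force: 0.0
```

Emit:
step_arm(
  moves=[
    [[0, 0, 0, 0, 0, 0, 0.3], [0, 0, 0, 0, 0, 0, 0.6], [0, 0, 0, 0, 0, 0, 1], [0, 0, 0, 0, 0, 0, 1], [0, 0, 0, 0, 0, 0, 1]],
  ],
  squeeze=30,
)

```text
time_s: 4.1
tool_pos: [442.1, -290.2, 205.8]
orientation: [[0.404, 0.915, 0.001], [0.915, -0.404, -0.001], [-0.0, 0.001, -1.0]]
force: [-0.6, -0.5, 0.6]
gripper_width: 51.1
grasp_force: 0.0
```

Emit:
step_arm(
  moves=[
    [[0, 0, 0, 0, 0, 0, 1], [0, 0, 0, 0, 0, 0, 1], [0, 0, 0, 0, 0, 0, 1]],
  ],
)

```text
time_s: 4.4
tool_pos: [442.0, -290.1, 205.1]
orientation: [[0.404, 0.915, -0.0], [0.915, -0.404, 0.0], [0.0, -0.0, -1.0]]
force: [-1.0, 0.7, -0.5]
gripper_width: 26.9
grasp_force: 0.0
```

Emit:
step_arm(
  moves=[
    [[0, 0, 0, 0, 0, 0, 1], [0, 0, 0, 0, 0, 0, 1], [0, 0, 0, 0, 0, 0, 1], [0, 0, 0, 0, 0, 0, 1]],
  ],
)

```text
time_s: 4.8
tool_pos: [442.1, -290.1, 205.2]
orientation: [[0.404, 0.915, 0.001], [0.915, -0.404, -0.0], [0.0, 0.001, -1.0]]
force: [1.4, -1.2, -0.5]
gripper_width: 11.3
grasp_force: 30.0
```

Emit:
step_arm(
  moves=[
    [[0, 0, -0.1, 0, 0, 0, 1], [0, 0, -0.2, 0, 0, 0, 1], [0, 0, -0.3, 0, 0, 0, 1], [0, 0, -0.3, 0, 0, 0, 1], [0, 0, -0.3, 0, 0, 0, 1]],
  ],
)

```text
time_s: 5.3
tool_pos: [441.8, -290.0, 297.3]
orientation: [[0.404, 0.915, 0.0], [0.915, -0.404, -0.0], [-0.0, 0.001, -1.0]]
force: [0.0, -0.6, -1.9]
gripper_width: 10.9
grasp_force: 30.0
```

Emit:
step_arm(
  moves=[
    [[0, 0, 0, 0, 0, 0.06, 1], [0, 0, 0, 0, 0, 0.06, 1], [0, 0, 0, 0, 0, 0, 1], [0, 0, 0, 0, 0, 0, 1]],
  ],
)

```text
time_s: 5.7
tool_pos: [441.9, -290.1, 295.9]
orientation: [[0.566, 0.824, 0.0], [0.824, -0.566, -0.0], [-0.0, 0.0, -1.0]]
force: [-0.4, 0.3, -1.1]
gripper_width: 11.3
grasp_force: 30.0
```

```bash
python3 - <<'E'
from h import *
np.set_printoptions(precision=3,suppress=True)
plan([485,-100,150],77)
i,w=snap('wrist','pics/w3.png')
E
```

```text
t 5.7 tcp [ 441.93 -290.08  295.87] gp [ 441.99  -290.129  132.87 ] shift(units, present tool axes) [ 2.414 -0.961 -0.229] in final axes [ 2.599 -0.011 -0.228] turn [ 0.     0.    -0.239]
j [-36.968  -5.492  92.222  -0.001  93.244  -2.5  ] F [-0.423  0.303 -1.122] w 11.287898712357327 29.9980366230011
```

View pics/w3.png

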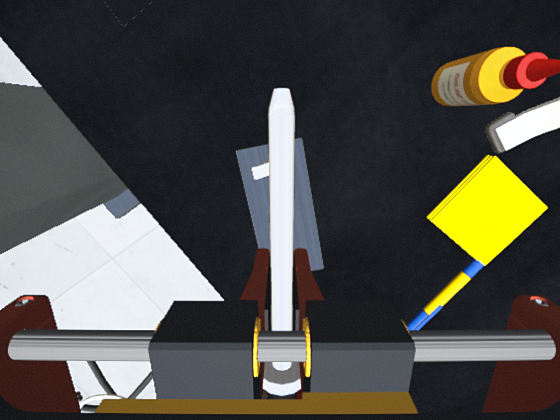

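The plunger is held straight, with its tip at (281,90). I turned the wrong way, so I will correct that on the way to the pump.

```bash
python3 - <<'E'
from h import *
np.set_printoptions(precision=3,suppress=True)
plan([450.4,-129,133],77)
w=np.load('/tmp/wrist.npy'); o=robot.get_obs(); O=np.array(o["orientation"]); g=np.array(o["tool_pos"])+163*O[:,2]
t=(w-g)@O
for r in (86,88,90,92,96,100,120,160,200,240):
    m=(abs(t[r,:,2])<25)&(abs(np.arange(560)-281)<20); q=t[r][m]
    if len(q): print(r,m.sum(),q.mean(0),q[:,2].min())
E
```

```text
t 5.75 tcp [ 441.905 -290.095  295.535] gp [ 441.913 -290.108  132.535] shift(units, present tool axes) [ 1.835 -1.123 -0.006] in final axes [ 2.118 -0.373 -0.006] turn [ 0.     0.    -0.239]
j [-36.971  -5.478  92.242  -0.002  93.231  -2.487] F [-0.24  -0.174 -2.331] w 11.18953090086568 29.997984766960144
88 12 [96.49  -0.606 -4.591] -6.2541033037769695
90 17 [95.709 -0.825 -4.313] -5.808181719470495
92 18 [94.871 -0.604 -4.742] -7.0295038788164685
96 20 [93.244 -0.604 -4.899] -6.20413202460324
100 21 [91.592 -0.78  -5.405] -8.10837722053062
120 27 [83.319 -0.833 -6.328] -8.340362751019946
160 26 [65.898 -0.609 -6.157] -8.145608326869427
200 24 [47.116 -0.611 -6.323] -7.94003978366699
240 24 [26.694 -0.627 -6.335] -8.172089085926348
```

Emit:
step_arm(
  moves=[
    [[0, 0, 0, 0, 0, -0.08, 1], [0, 0, 0, 0, 0, -0.08, 1], [0, 0, 0, 0, 0, -0.08, 1], [0, 0, 0, 0, 0, 0, 1]],
  ],
)

```text
time_s: 6.15
tool_pos: [441.9, -290.1, 295.1]
orientation: [[0.223, 0.975, -0.0], [0.975, -0.223, 0.0], [0.0, -0.0, -1.0]]
force: [0.3, -0.2, -2.2]
gripper_width: 11.3
grasp_force: 30.0
```

Emit:
step_arm(
  moves=[
    [[0.5, -0.09, 0, 0, 0, 0, 1], [0.5, -0.09, 0, 0, 0, 0, 1], [0.5, -0.09, 0, 0, 0, 0, 1], [0.5, -0.09, 0, 0, 0, 0, 1], [0, 0, 0, 0, 0, 0, 1]],
  ],
)

```text
time_s: 6.65
tool_pos: [449.5, -134.6, 295.4]
orientation: [[0.223, 0.975, 0.001], [0.975, -0.223, 0.002], [0.002, 0.0, -1.0]]
force: [-0.3, -0.7, -2.3]
gripper_width: 10.9
grasp_force: 30.0
```

Emit:
step_arm(
  moves=[
    [[0, 0, 0, 0, 0, 0, 1], [0, 0, 0, 0, 0, 0, 1]],
  ],
)

```text
time_s: 6.85
tool_pos: [449.4, -138.6, 295.2]
orientation: [[0.227, 0.974, -0.0], [0.974, -0.227, -0.001], [-0.001, 0.0, -1.0]]
force: [-0.2, -0.2, -1.6]
gripper_width: 11.4
grasp_force: 30.0
```

```bash
python3 - <<'E'
from h import *
np.set_printoptions(precision=3,suppress=True)
plan([450.4,-129,75],77)
i,w=snap('wrist','pics/w4.png')
i,w=snap('top','pics/top4.png')
E
```

```text
t 6.85 tcp [ 449.422 -138.569  295.186] gp [ 449.408 -138.658  132.186] shift(units, present tool axes) [ 0.128 -0.016  0.762] in final axes [ 0.127 -0.016  0.762] turn [ 0.     0.    -0.001]
j [-21.271 -14.791 100.508  -0.031  94.276  -8.176] F [-0.243 -0.152 -1.614] w 11.432248779375406 29.997575283050537
```

View pics/w4.png

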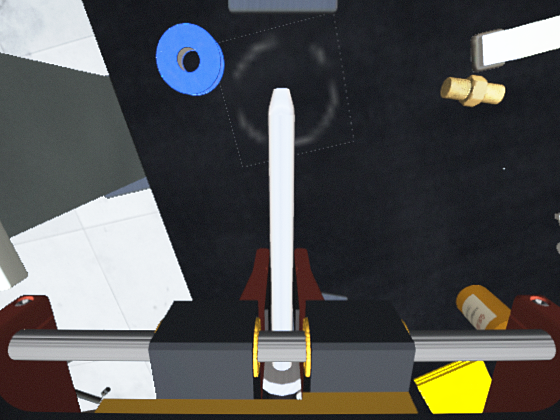

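The pump's plate edge shows at the top at columns 228–337, centred on about 282, and the plunger is at column 281, so they are roughly aligned. I'll move closer to see the mouth.

Emit:
step_arm(
  moves=[
    [[0.3, 0, 0, 0, 0, 0, 1], [0.3, 0, 0, 0, 0, 0, 1], [0, 0, 0, 0, 0, 0, 1], [0, 0, 0, 0, 0, 0, 1]],
  ],
)

```text
time_s: 7.35
tool_pos: [459.6, -94.7, 295.0]
orientation: [[0.225, 0.974, -0.0], [0.974, -0.225, -0.0], [-0.001, -0.0, -1.0]]
force: [0.1, -0.3, -1.3]
gripper_width: 11.4
grasp_force: 30.0
```

```bash
python3 - <<'E'
from h import *
np.set_printoptions(precision=3,suppress=True)
plan([450.4,-129,75],77)
i,w=snap('wrist','pics/w5.png')
E
```

```text
t 7.35 tcp [459.608 -94.702 295.001] gp [459.539 -94.78  132.001] shift(units, present tool axes) [-0.473 -0.016  0.76 ] in final axes [-0.473 -0.017  0.76 ] turn [-0.  0. -0.]
j [-15.786 -14.946 100.656  -0.033  94.306  -2.759] F [ 0.109 -0.277 -1.251] w 11.385527715839837 29.997617304325104
```

View pics/w5.png

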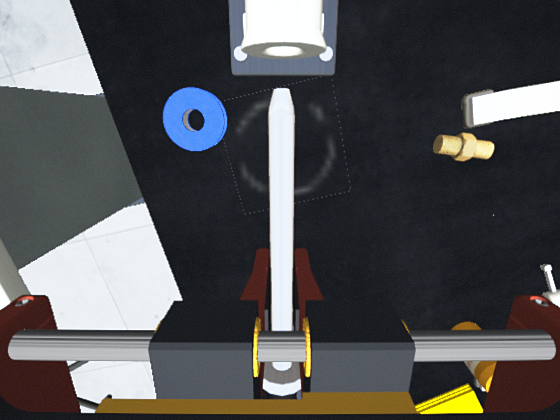

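The mouth ring spans columns 243–329 with the bore at about (286,51). The plunger is at column 281. Next I'll measure both in the tool frame.

```bash
python3 - <<'E'
from h import *
np.set_printoptions(precision=2,suppress=True)
o=robot.get_obs(); O=np.array(o["orientation"]); g=np.array(o["tool_pos"])+163*O[:,2]
w=np.load('/tmp/wrist.npy'); t=(w-g)@O
print('g',g)
for r in (96,100,150,200,240):
    m=(abs(t[r,:,2])<25)&(abs(np.arange(560)-281)<20); q=t[r][m]; print('pl',r,q.mean(0),(t[r][m][[0,-1],1]).mean())
def circ(u,v):  # circle fit centre
    A=np.c_[2*u,2*v,np.ones_like(u)]; s=np.linalg.lstsq(A,u*u+v*v,rcond=None)[0]; return s[0],s[1],np.sqrt(s[2]+s[0]**2+s[1]**2)
B=(w[...,2]>60)&(w[...,2]<115); B[75:]=False; B[:,:220]=False;B[:,350:]=False
for r in range(2,64,4):
    m=B[r]
    if m.sum()>10:
        q=t[r][m]; print(r,m.sum(),'x',np.median(q[:,0]),'y edges',q[[0,-1],1],q[[0,-1],1].mean(),'z top',w[r][m][:,2].max())
# face points: ring of near-constant x
F=t[B]; x0=np.percentile(F[:,0],5); print('xpct',np.percentile(F[:,0],[0,2,5,10,20,50]))
W=np.load('/tmp/wrist.npy')
for lo in np.arange(F[:,0].min(),F[:,0].max(),10):
    q=F[(F[:,0]>=lo)&(F[:,0]<lo+10)]
    if len(q)>60: print('slab',lo,len(q),circ(q[:,1],q[:,2]))
E
```

```text
g [459.46 -95.02 132.05]
pl 96 [93.43 -0.42 -5.13] -0.4127526444911733
pl 100 [91.81 -0.42 -5.08] -0.38593747285429325
pl 150 [70.61 -0.43 -6.45] -0.39396734905417974
pl 200 [47.38 -0.67 -6.49] -0.7209332828736885
pl 240 [26.87 -0.44 -6.22] -0.44000012791632637
2 78 x 141.54610328223416 y edges [-20.59  22.11] 0.7607716526116004 z top 99.38895869413983
6 78 x 139.6897057979293 y edges [-20.74  22.18] 0.720635065001618 z top 99.53271719384131
10 78 x 137.8747437155675 y edges [-20.91  22.26] 0.6758027105129738 z top 100.77862407831847
14 78 x 135.99901431348974 y edges [-20.96  22.3 ] 0.6731342934748898 z top 99.84006587711448
18 76 x 134.2335712176623 y edges [-21.18  22.65] 0.7370544329174518 z top 100.4223477493104
22 76 x 132.32915881146755 y edges [-20.4   21.87] 0.7361135113889272 z top 99.91452616365126
26 76 x 130.30900091873468 y edges [-20.55  21.96] 0.7028334763206523 z top 99.74521557934838
30 76 x 128.21980698578568 y edges [-20.62  21.99] 0.6849945756081937 z top 101.7796409773093
34 78 x 126.18679463002668 y edges [-21.05  22.53] 0.7407145373298896 z top 101.90176863413
[... 198 characters left out ...]
86 x 121.70908824076756 y edges [-23.65  25.1 ] 0.7252390375091604 z top 93.99247415999321
50 85 x 121.97096027387961 y edges [-23.81  25.42] 0.8062723929133764 z top 83.9685021940634
54 76 x 121.80500871020367 y edges [-22.21  23.74] 0.7609140002758394 z top 72.67743012709948
xpct [121.07 121.5  121.61 121.72 122.42 129.36]
slab 121.06864188586195 2490 (np.float64(0.6204304191225306), np.float64(49.59887776168881), np.float64(18.824870257642207))
slab 131.06864188586195 1651 (np.float64(0.6815102196125076), np.float64(55.031382040284825), np.float64(21.663495386262273))
slab 141.06864188586195 344 (np.float64(0.735876276756607), np.float64(55.34558093507427), np.float64(21.913783614985416))
```

Emit:
step_arm(
  moves=[
    [[0, 0.015, 0.25, 0, 0, 0, 1], [0, 0, 0.25, 0, 0, 0, 1], [0, 0, 0.25, 0, 0, 0, 1], [0, 0, 0, 0, 0, 0, 1], [0, 0, 0, 0, 0, 0, 1]],
  ],
)

```text
time_s: 7.9
tool_pos: [460.5, -95.1, 239.0]
orientation: [[0.226, 0.974, -0.001], [0.974, -0.226, -0.0], [-0.0, -0.001, -1.0]]
force: [1.3, 0.2, -0.9]
gripper_width: 11.2
grasp_force: 30.0
```

```bash
python3 - <<'E'
from h import *
np.set_printoptions(precision=3,suppress=True)
g=np.array([459.46,-95.02,132.05]); d=np.array([.2250,.9744,0]); n=np.array([.9744,-.225,0])
plan(g+1.15*n-[0,0,56.2],77)
i,w=snap('wrist','pics/w6.png')
o=robot.get_obs(); O=np.array(o["orientation"]); g=np.array(o["tool_pos"])+163*O[:,2]; t=(w-g)@O
for r in (96,100,150,200,240):
    m=(abs(t[r,:,2])<25)&(abs(np.arange(560)-281)<20); q=t[r][m]; print('pl',r,q.mean(0))
B=(w[...,2]>60)&(w[...,2]<115); B[85:]=False; B[:,:215]=False;B[:,360:]=False
for r in range(2,84,6):
    m=B[r]
    if m.sum()>10:
        q=t[r][m]; print(r,m.sum(),'x',np.median(q[:,0]),'y mid',q[[0,-1],1].mean(),'ztop',q[:,2].min())
E
```

```text
t 7.9 tcp [460.535 -95.057 239.039] gp [460.426 -95.062  76.039] shift(units, present tool axes) [-0.003  0.001  0.003] in final axes [-0.003  0.001  0.003] turn [-0.     0.    -0.001]
j [-15.804 -13.39  105.076  -0.012  88.351  -2.724] F [ 1.269  0.228 -0.944] w 11.15232758409406 29.997611939907074
pl 96 [93.439 -0.655 -5.02 ]
pl 100 [91.793 -0.438 -5.427]
pl 150 [70.599 -0.446 -6.278]
pl 200 [47.284 -0.694 -6.136]
pl 240 [26.839 -0.455 -6.141]
2 115 x 122.8675627168474 y mid -0.6234890623331406 ztop -27.095016374755193
8 118 x 122.04319860531805 y mid -0.8306469918127046 ztop -22.276715784772176
14 123 x 122.03337857457835 y mid -0.696273859019966 ztop -15.516363755475288
20 122 x 122.27820293765993 y mid -0.6704327095305089 ztop -8.32115600185206
26 115 x 122.27314981220529 y mid -0.6336012034666911 ztop -0.13142291906870088
32 92 x 121.8787755614716 y mid -0.47400721465581164 ztop 9.101530161589878
```

View pics/w6.png

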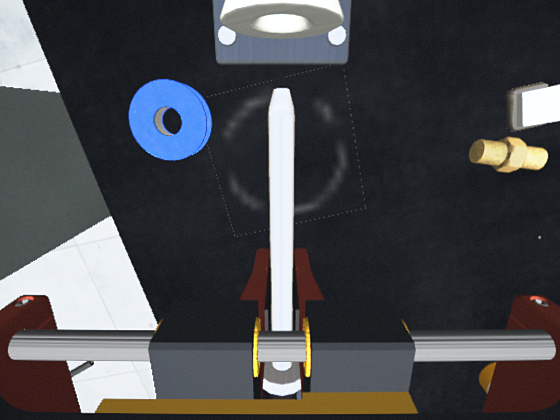

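Laterally aligned: the ring mid is at y −0.65 and the plunger at −0.5, with the bore at (282,22). Now inserting.

Emit:
step_arm(
  moves=[
    [[0.1, 0, 0, 0, 0, 0, 1], [0.1, 0, 0, 0, 0, 0, 1], [0.07, 0, 0, 0, 0, 0, 1], [0.06, 0, 0, 0, 0, 0, 1], [0.06, 0, 0, 0, 0, 0, 1]],
  ],
)

```text
time_s: 8.45
tool_pos: [467.4, -65.2, 239.0]
orientation: [[0.225, 0.974, 0.0], [0.974, -0.225, -0.0], [-0.0, 0.0, -1.0]]
force: [0.2, 0.3, -1.9]
gripper_width: 11.1
grasp_force: 30.0
```

Emit:
step_arm(
  moves=[
    [[0.04, 0, 0, 0, 0, 0, 1], [0.04, 0, 0, 0, 0, 0, 1], [0.04, 0, 0, 0, 0, 0, 1], [0.04, 0, 0, 0, 0, 0, 1], [0, 0, 0, 0, 0, 0, 1]],
  ],
)

```text
time_s: 8.95
tool_pos: [470.0, -53.8, 238.9]
orientation: [[0.225, 0.974, -0.0], [0.974, -0.225, 0.0], [0.0, -0.0, -1.0]]
force: [-0.6, 0.1, -1.9]
gripper_width: 11.2
grasp_force: 30.0
```

Emit:
step_arm(
  moves=[
    [[0.05, 0, 0, 0, 0, 0, 1], [0.05, 0, 0, 0, 0, 0, 1], [0.05, 0, 0, 0, 0, 0, 1], [0.05, 0, 0, 0, 0, 0, 1], [0.05, 0, 0, 0, 0, 0, 1]],
  ],
)

```text
time_s: 9.45
tool_pos: [474.3, -35.6, 238.9]
orientation: [[0.225, 0.974, 0.0], [0.974, -0.225, -0.0], [-0.0, 0.0, -1.0]]
force: [1.3, -0.3, -1.7]
gripper_width: 11.2
grasp_force: 30.0
```

Emit:
step_arm(
  moves=[
    [[0.05, 0, 0, 0, 0, 0, 1], [0.05, 0, 0, 0, 0, 0, 1], [0.05, 0, 0, 0, 0, 0, 1], [0.05, 0, 0, 0, 0, 0, 1], [0.05, 0, 0, 0, 0, 0, 1]],
  ],
)

```text
time_s: 9.95
tool_pos: [478.5, -17.3, 238.9]
orientation: [[0.225, 0.974, -0.0], [0.974, -0.225, -0.0], [-0.0, 0.0, -1.0]]
force: [0.8, -1.2, -3.1]
gripper_width: 11.2
grasp_force: 30.0
```

Emit:
step_arm(
  moves=[
    [[0.05, 0, 0, 0, 0, 0, 1], [0.05, 0, 0, 0, 0, 0, 1], [0.05, 0, 0, 0, 0, 0, 1], [0.05, 0, 0, 0, 0, 0, 1], [0, 0, 0, 0, 0, 0, 1]],
  ],
)

```text
time_s: 10.45
tool_pos: [481.7, -3.3, 238.8]
orientation: [[0.225, 0.974, -0.001], [0.974, -0.225, -0.002], [-0.002, -0.0, -1.0]]
force: [-0.9, -5.0, -1.9]
gripper_width: 11.3
grasp_force: 30.0
```

Emit:
step_arm(
  moves=[
    [[0, 0, 0, 0, 0, 0, 0.7], [0, 0, 0, 0, 0, 0, 0.4], [0, 0, 0, 0, 0, 0, 0], [0, 0, 0, 0, 0, 0, -0.4], [0, 0, 0, 0, 0, 0, -0.6]],
  ],
)

```text
time_s: 10.95
tool_pos: [481.8, -2.9, 239.0]
orientation: [[0.225, 0.974, 0.0], [0.974, -0.225, 0.0], [0.0, 0.0, -1.0]]
force: [0.8, 0.5, -0.5]
gripper_width: 41.7
grasp_force: 0.0
```

Emit:
step_arm(
  moves=[
    [[0, 0, 0, 0, 0, 0, -0.6], [0, 0, 0, 0, 0, 0, -0.6], [0, 0, 0, 0, 0, 0, -0.6], [0, 0, 0, 0, 0, 0, -0.6]],
  ],
)

```text
time_s: 11.35
tool_pos: [481.8, -3.0, 238.9]
orientation: [[0.225, 0.974, -0.0], [0.974, -0.225, -0.0], [-0.0, -0.0, -1.0]]
force: [-0.2, 0.5, -0.1]
gripper_width: 69.4
grasp_force: 0.0
```

```bash
python3 - <<'E'
from h import *
np.set_printoptions(precision=3,suppress=True)
o=robot.get_obs();print(o["time_s"],o["tool_pos"],o["gripper_width"])
w=snap('top','pics/top7.png')[1]; s=snap('side','pics/side7.png')[1]
for w in(w,s):
    P=w.reshape(-1,3); P=P[(P[:,2]>60)&(P[:,2]<100)&(P[:,0]>430)&(P[:,0]<500)&(P[:,1]<-40)&(P[:,1]>-200)]
    print(len(P),P.min(0),P.max(0),P.mean(0)) if len(P) else 0
E
```

```text
11.35 [481.774  -2.96  238.859] 69.38604552350691
223 [ 450.612 -107.004   70.189] [483.501 -41.751  90.074] [464.178 -75.184  79.044]
223 [ 451.119 -104.303   61.58 ] [483.527 -40.707  90.19 ] [466.875 -63.518  78.288]
```

Emit:
step_arm(
  moves=[
    [[-0.28, 0, 0, 0, 0, 0, -0.6], [-0.28, 0, 0, 0, 0, 0, -0.6], [-0.28, 0, 0, 0, 0, 0, -0.6], [-0.28, 0, 0, 0, 0, 0, -0.6], [0, 0, 0, 0, 0, 0, -0.6]],
  ],
)

```text
time_s: 11.95
tool_pos: [462.5, -86.4, 238.9]
orientation: [[0.228, 0.974, -0.0], [0.974, -0.228, -0.001], [-0.001, 0.0, -1.0]]
force: [-0.1, -0.1, -0.3]
gripper_width: 70.1
grasp_force: 0.0
```

```bash
python3 - <<'E'
from h import *
np.set_printoptions(precision=2,suppress=True)
plan([463.1,-84.5,75],77)
i,w=snap('wrist','pics/w8.png')
o=robot.get_obs(); O=np.array(o["orientation"]); g=np.array(o["tool_pos"])+163*O[:,2]; t=(w-g)@O
for r in range(60,420,15):
    m=(abs(t[r,:,2])<25)&(abs(np.arange(560)-281)<40)&(abs(t[r,:,1])<20); q=t[r][m]
    if len(q): print('pl',r,len(q),q.mean(0),q[:,2].min())
E
```

```text
t 11.95 tcp [462.48 -86.39 238.89] gp [462.46 -86.51  75.89] shift(units, present tool axes) [0.03 0.   0.01] in final axes [0.03 0.   0.01] turn [ 0.  0. -0.]
j [-14.71 -13.36 105.07  -0.04  88.29  -1.56] F [-0.06 -0.08 -0.31] w 70.14302303074766 0.0
pl 60 28 [107.67  -0.42  -4.34] -6.591154593100772
pl 75 27 [101.86  -0.64  -4.25] -6.069162452549909
pl 90 27 [95.9  -0.64 -4.22] -6.537184098771003
pl 105 27 [89.77 -0.65 -4.17] -6.608522692744948
pl 120 26 [83.48 -0.42 -3.9 ] -6.344799882953446
pl 135 26 [76.98 -0.43 -3.63] -5.862907355838967
pl 150 25 [70.27 -0.67 -3.33] -5.170924946306674
pl 165 25 [63.41 -0.67 -3.51] -5.422900828163245
pl 180 25 [56.27 -0.68 -3.19] -4.864882126345523
pl 195 24 [48.88 -0.44 -2.93] -4.891391375594514
pl 210 24 [41.25 -0.43 -2.69] -4.480545641074952
pl 225 57 [32.17 -0.22  0.81] -4.594664227753326
pl 240 61 [ 28.66  -0.69 -10.52] -14.939744086580584
pl 255 31 [17.76 -0.13 -4.22] -6.518797920521878
pl 270 33 [ 9.28 -0.72 -4.32] -7.395991852980199
pl 285 33 [ 0.17 -0.73 -3.86] -6.584370731632499
pl 300 33 [-9.28 -0.74 -3.45] -5.82747599864836
pl 315 13 [-18.16  -0.73  -4.36] -5.550482250561893
```

View pics/w8.png

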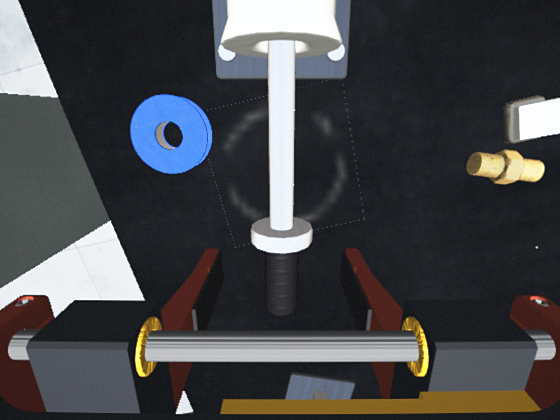

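The plunger stays in the bore with its handle at (282,280) between the open fingers. The handle droops about 4.5 mm, so I'll grip 4 mm lower and level it as I push.

Emit:
step_arm(
  moves=[
    [[0, 0, 0.055, 0, 0, 0, -0.6], [0, 0, 0, 0, 0, 0, 0], [0, 0, 0, 0, 0, 0, 0.5], [0, 0, 0, 0, 0, 0, 1], [0, 0, 0, 0, 0, 0, 1]],
  ],
  squeeze=30,
)

```text
time_s: 12.5
tool_pos: [463.0, -84.5, 234.8]
orientation: [[0.225, 0.974, 0.0], [0.974, -0.225, 0.0], [0.0, 0.0, -1.0]]
force: [-0.5, -0.9, 1.0]
gripper_width: 41.5
grasp_force: 0.0
```

Emit:
step_arm(
  moves=[
    [[0, 0, 0, 0, 0, 0, 1], [0, 0, 0, 0, 0, 0, 1], [0, 0, 0, 0, 0, 0, 1], [0, 0, 0, 0, 0, 0, 1], [0, 0, 0, 0, 0, 0, 1]],
  ],
)

```text
time_s: 13.0
tool_pos: [462.9, -84.8, 234.8]
orientation: [[0.225, 0.974, 0.0], [0.974, -0.225, 0.0], [0.0, 0.0, -1.0]]
force: [-0.4, 0.4, -0.5]
gripper_width: 17.2
grasp_force: 30.0
```

Emit:
step_arm(
  moves=[
    [[0, 0, -0.02, 0, 0, 0, 1], [0, 0, -0.02, 0, 0, 0, 1], [0.03, 0, 0, 0, 0, 0, 1], [0.04, 0, 0, 0, 0, 0, 1], [0.04, 0, 0, 0, 0, 0, 1]],
  ],
)

```text
time_s: 13.5
tool_pos: [464.5, -77.6, 237.6]
orientation: [[0.226, 0.974, -0.001], [0.974, -0.226, -0.003], [-0.003, -0.0, -1.0]]
force: [-0.3, -5.8, -2.5]
gripper_width: 17.2
grasp_force: 30.0
```

Emit:
step_arm(
  moves=[
    [[0.04, 0, 0, 0, 0, 0, 1], [0.04, 0, 0, 0, 0, 0, 1], [0.04, 0, 0, 0, 0, 0, 1], [0.04, 0, 0, 0, 0, 0, 1], [0.04, 0, 0, 0, 0, 0, 1]],
  ],
)

```text
time_s: 14.0
tool_pos: [467.9, -63.0, 237.6]
orientation: [[0.226, 0.974, -0.001], [0.974, -0.226, -0.003], [-0.003, -0.0, -1.0]]
force: [-0.9, -6.0, -2.1]
gripper_width: 17.5
grasp_force: 30.0
```

Steady at about 6 N (the piston). Continuing.

Emit:
step_arm(
  moves=[
    [[0.05, 0, 0, 0, 0, 0, 1], [0.05, 0, 0, 0, 0, 0, 1], [0.05, 0, 0, 0, 0, 0, 1], [0.05, 0, 0, 0, 0, 0, 1], [0.05, 0, 0, 0, 0, 0, 1]],
  ],
)

```text
time_s: 14.5
tool_pos: [472.1, -44.7, 237.5]
orientation: [[0.226, 0.974, -0.001], [0.974, -0.226, -0.003], [-0.003, -0.001, -1.0]]
force: [-1.1, -6.7, -2.6]
gripper_width: 17.4
grasp_force: 30.0
```

Emit:
step_arm(
  moves=[
    [[0.05, 0, 0, 0, 0, 0, 1], [0.05, 0, 0, 0, 0, 0, 1], [0.05, 0, 0, 0, 0, 0, 1], [0.05, 0, 0, 0, 0, 0, 1], [0.05, 0, 0, 0, 0, 0, 1]],
  ],
)

```text
time_s: 15.0
tool_pos: [476.3, -26.5, 237.6]
orientation: [[0.226, 0.974, -0.001], [0.974, -0.226, -0.003], [-0.004, -0.0, -1.0]]
force: [-1.5, -6.1, -0.6]
gripper_width: 17.6
grasp_force: 30.0
```

```bash
cat > gap.py <<'E'
from h import *
np.set_printoptions(precision=2,suppress=True)
import sys
o=robot.get_obs(); O=np.array(o["orientation"]); g=np.array(o["tool_pos"])+163*O[:,2]
print(o["tool_pos"],o["force"])
i,w=snap('wrist',sys.argv[1]); t=(w-g)@O
for r in range(120,275,6):
    m=(abs(t[r,:,2])<30)&(abs(t[r,:,1])<28); q=t[r][m]
    if len(q): print(r,len(q),np.median(q[:,0]),q[:,1].mean(),q[:,2].min())
E
python3 gap.py pics/w9.png
```

```text
[476.33 -26.51 237.58] [-1.52 -6.09 -0.56]
120 98 84.17129479297094 -0.18153710748233165 -25.064676760248858
126 99 81.92745803272396 -0.2529442775498942 -25.464570492294325
132 99 79.66002298701177 -0.2532630278342739 -25.088648209552858
138 96 77.36009396460335 -0.1273634266567376 -25.03307470456537
144 97 75.09260332815249 -0.23593434493961893 -24.906042826837776
150 97 72.69439220477263 -0.24406198417013206 -25.95206482715215
156 96 70.22488402012527 -0.4654182044543293 -25.381658907013787
162 95 67.93788173522266 -0.23783854577227412 -25.266453189738517
168 95 65.47427873531566 -0.24401482417381595 -25.092166204307688
174 98 63.010774450251645 -0.4604234134200726 -25.08583389733625
180 102 60.57896683957949 -0.3835397805208717 -25.780438059869024
186 107 58.27787436977012 -0.22949619564637816 -26.827260861563953
192 103 56.06037165356889 -0.23489742433387006 -27.443177301300626
198 78 53.98852640084161 -0.4653254442985236 -28.48676390199583
204 24 45.88015069292016 -0.45290659495939867 -9.199728722785908
210 24 42.99800697986981 -0.4550718964373381 -8.241678960593852
216 24 39.82608184756411 -0.46076513903428046 -8.31679405700043
222 24 36.923498201096 -0.44975903164171666 -9.072962326090874
228 56 30.130969219643074 -0.4578300384687723 -7.661223898004235
234 62 29.95571392651529 -0.45710403817638934 -9.164883891366898
240 61 29.693146161116687 -0.2938971805758891 -13.284232416246157
246 62 28.021416310186247 -0.46009794901424256 -17.87527026624471
252 61 25.11701985386481 -0.6811745462083849 -18.11732239458993
258 64 16.701352603695092 -0.46831351726315196 -18.050820910519672
264 68 12.780202789582535 -0.4470316011422246 -10.506991285416158
270 70 12.172346841532324 -0.4586373047800133 -10.805379528156031
```

Emit:
step_arm(
  moves=[
    [[0.05, 0, 0, 0, 0, 0, 1], [0.05, 0, 0, 0, 0, 0, 1], [0.05, 0, 0, 0, 0, 0, 1], [0.04, 0, 0, 0, 0, 0, 1], [0.03, 0, 0, 0, 0, 0, 1]],
  ],
)

```text
time_s: 15.55
tool_pos: [480.1, -10.5, 237.7]
orientation: [[0.226, 0.974, -0.001], [0.974, -0.226, -0.004], [-0.004, -0.0, -1.0]]
force: [-1.4, -6.8, -0.0]
gripper_width: 17.1
grasp_force: 30.0
```

Emit:
step_arm(
  moves=[
    [[0.02, 0, 0, 0, 0, 0, 1], [0.01, 0, 0, 0, 0, 0, 1]],
  ],
)

```text
time_s: 15.75
tool_pos: [480.6, -8.4, 237.7]
orientation: [[0.226, 0.974, -0.001], [0.974, -0.226, -0.004], [-0.004, -0.0, -1.0]]
force: [-1.6, -7.2, 0.0]
gripper_width: 17.3
grasp_force: 30.0
```

```bash
python3 gap.py pics/w10.png
```

```text
[480.59  -8.39 237.74] [-1.62 -7.22  0.04]
120 99 83.76015411773051 -0.2244908204214593 -25.147979407637237
126 97 81.51104299093241 -0.013028518880326221 -25.357992517111487
132 96 79.24350259161145 -0.11825338427207988 -25.209290597128426
138 98 76.94745236960439 -0.4473432917408222 -25.625157362753615
144 97 74.62967536648148 -0.2219842040603085 -25.299113790145213
150 96 72.29310212967668 -0.4501619387006139 -24.84669554674122
156 96 69.90904381556618 -0.4476372974440004 -24.80332424279036
162 95 67.49894976065052 -0.2197309540061343 -24.929889590653815
168 94 65.0423484642826 -0.44238416222944305 -24.791744432799938
174 93 62.615553297288876 -0.5159770677712137 -25.10749104860426
180 94 60.14689158354852 -0.44606038207775006 -25.361891315254507
186 93 57.659526155595394 -0.21365020214231753 -24.448170681264937
192 92 55.09995929543088 -0.44477902260241287 -24.884432905994093
198 92 52.50909867695027 -0.44617608329727787 -24.700193808278044
204 91 49.810614856913354 -0.21223326543714327 -24.824260749877308
210 92 47.23591812799364 -0.4561420785678302 -24.787429630343187
216 97 44.33573721227636 -0.21678649736455202 -24.645883545077716
222 102 41.64347438289963 -0.43732244893114897 -24.88777887032091
228 100 39.324186066735095 -0.3317099573996002 -25.83413714812571
234 92 37.10968666749608 -0.4480435295503651 -26.917715956695908
240 65 35.10980895213284 -0.22038004494185223 -28.135534067515174
246 62 27.659327572202038 -0.4361500100742435 -17.943025997219234
252 62 24.661086917120244 -0.48576961508540245 -17.798793500396805
258 64 16.483170955240695 -0.4411000573401296 -18.074099088134034
264 67 12.442331157311273 -0.34736722431888606 -11.046007793963783
270 70 11.660068251589301 -0.4481179524212391 -10.408650260656964
```

View pics/w10.png

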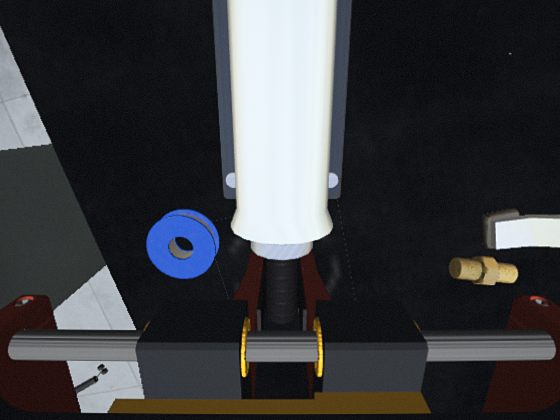

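The collar is at (282,250), just short of the ring's lower edge at row 240. I'll creep forward while watching the force.

Emit:
step_arm(
  moves=[
    [[0.01, 0, 0, 0, 0, 0, 1], [0.01, 0, 0, 0, 0, 0, 1], [0, 0, 0, 0, 0, 0, 1]],
  ],
)

```text
time_s: 16.1
tool_pos: [480.9, -7.0, 237.7]
orientation: [[0.226, 0.974, -0.001], [0.974, -0.226, -0.004], [-0.004, -0.0, -1.0]]
force: [-2.1, -7.4, -0.1]
gripper_width: 17.3
grasp_force: 30.0
```

Emit:
step_arm(
  moves=[
    [[0.01, 0, 0, 0, 0, 0, 1], [0, 0, 0, 0, 0, 0, 1]],
  ],
)

```text
time_s: 16.3
tool_pos: [481.1, -6.3, 237.8]
orientation: [[0.226, 0.974, -0.001], [0.974, -0.226, -0.004], [-0.004, -0.0, -1.0]]
force: [-1.3, -7.1, -0.6]
gripper_width: 17.4
grasp_force: 30.0
```

Emit:
step_arm(
  moves=[
    [[0.008, 0, 0, 0, 0, 0, 1], [0, 0, 0, 0, 0, 0, 1]],
  ],
)

```text
time_s: 16.5
tool_pos: [481.2, -5.7, 237.8]
orientation: [[0.226, 0.974, -0.001], [0.974, -0.226, -0.004], [-0.004, -0.0, -1.0]]
force: [-2.1, -7.1, -0.0]
gripper_width: 17.1
grasp_force: 30.0
```

Emit:
step_arm(
  moves=[
    [[0.008, 0, 0, 0, 0, 0, 1], [0, 0, 0, 0, 0, 0, 1]],
  ],
)

```text
time_s: 16.7
tool_pos: [481.4, -5.1, 237.8]
orientation: [[0.226, 0.974, -0.001], [0.974, -0.226, -0.004], [-0.004, -0.0, -1.0]]
force: [-1.7, -7.3, 0.1]
gripper_width: 17.7
grasp_force: 30.0
```

Emit:
step_arm(
  moves=[
    [[0.008, 0, 0, 0, 0, 0, 1], [0, 0, 0, 0, 0, 0, 1]],
  ],
)

```text
time_s: 16.9
tool_pos: [481.5, -4.6, 237.8]
orientation: [[0.226, 0.974, -0.001], [0.974, -0.226, -0.004], [-0.004, -0.0, -1.0]]
force: [-1.6, -7.5, -0.1]
gripper_width: 17.1
grasp_force: 30.0
```

Emit:
step_arm(
  moves=[
    [[0.008, 0, 0, 0, 0, 0, 1], [0, 0, 0, 0, 0, 0, 1]],
  ],
)

```text
time_s: 17.1
tool_pos: [481.5, -4.4, 237.8]
orientation: [[0.226, 0.974, -0.001], [0.974, -0.227, -0.005], [-0.005, -0.0, -1.0]]
force: [-2.2, -9.7, 0.4]
gripper_width: 17.1
grasp_force: 30.0
```

Emit:
step_arm(
  moves=[
    [[0.006, 0, 0, 0, 0, 0, 1], [0, 0, 0, 0, 0, 0, 1]],
  ],
)

```text
time_s: 17.3
tool_pos: [481.6, -4.2, 237.8]
orientation: [[0.227, 0.974, -0.002], [0.974, -0.227, -0.006], [-0.006, -0.0, -1.0]]
force: [-2.4, -11.0, 0.4]
gripper_width: 17.4
grasp_force: 30.0
```

Force is rising and motion has almost stopped, so the collar is seated. Releasing and backing off.

Emit:
step_arm(
  moves=[
    [[0.006, 0, 0, 0, 0, 0, 1], [0, 0, 0, 0, 0, 0, 1]],
  ],
)

```text
time_s: 17.5
tool_pos: [481.6, -4.1, 237.8]
orientation: [[0.227, 0.974, -0.002], [0.974, -0.227, -0.007], [-0.007, -0.0, -1.0]]
force: [-3.5, -13.4, 0.1]
gripper_width: 17.4
grasp_force: 30.0
```

Emit:
step_arm(
  moves=[
    [[0, 0, 0, 0, 0, 0, 0.7], [0, 0, 0, 0, 0, 0, 0.3], [0, 0, 0, 0, 0, 0, 0], [0, 0, 0, 0, 0, 0, -0.6], [0, 0, 0, 0, 0, 0, -0.6]],
  ],
)

```text
time_s: 18.0
tool_pos: [482.1, -1.7, 237.8]
orientation: [[0.225, 0.974, 0.0], [0.974, -0.225, 0.0], [0.0, 0.0, -1.0]]
force: [0.6, -0.9, -0.4]
gripper_width: 45.7
grasp_force: 0.0
```

Emit:
step_arm(
  moves=[
    [[0, 0, 0, 0, 0, 0, -0.6], [0, 0, 0, 0, 0, 0, -0.6], [0, 0, -0.15, 0, 0, 0, -0.6], [0, 0, -0.3, 0, 0, 0, -0.6], [0, 0, -0.3, 0, 0, 0, -0.6]],
  ],
)

```text
time_s: 18.5
tool_pos: [481.9, -1.9, 295.1]
orientation: [[0.225, 0.974, -0.0], [0.974, -0.225, 0.0], [-0.0, -0.0, -1.0]]
force: [0.3, 0.0, -0.0]
gripper_width: 70.3
grasp_force: 0.0
```

Emit:
step_arm(
  moves=[
    [[0, 0, -0.3, 0, 0, 0, -0.6], [-0.3, 0, -0.3, 0, 0, 0, -0.6], [-0.5, 0, 0, 0, 0, 0, -0.6], [0, 0, 0, 0, 0, 0, -0.6], [0, 0, 0, 0, 0, 0, -0.6]],
  ],
)

```text
time_s: 19.0
tool_pos: [468.4, -60.8, 339.7]
orientation: [[0.227, 0.974, 0.001], [0.974, -0.227, 0.0], [0.0, 0.001, -1.0]]
force: [-0.0, 0.3, 0.4]
gripper_width: 70.9
grasp_force: 0.0
```

```bash
python3 - <<'E'
from h import *
np.set_printoptions(precision=2,suppress=True)
o=robot.get_obs(); O=np.array(o["orientation"]); g=np.array(o["tool_pos"])+163*O[:,2]; print(o["tool_pos"],o["force"])
i,w=snap('wrist','pics/w11.png'); cv2.imwrite('pics/w11.png',i[:,:,::-1])
d=np.array([.2247,.9744]);n=np.array([.9744,-.2247])
P=w.reshape(-1,3);P=P[(P[:,2]>60)&(P[:,2]<110)]
s=P[:,:2]@d;q=P[:,:2]@n; c=np.median(q[(P[:,2]>90)]) if (P[:,2]>90).any() else 0
for a in np.arange(s.min(),s.min()+75,2.):
    m=(s>=a)&(s<a+2)&(abs(q-c)<30)
    if m.sum()>2: print(round(a-s.min()),m.sum(),'y',q[m].min()-c,q[m].max()-c,'z',P[m,2].max())
E
```

```text
[468.39 -60.81 339.73] [-0.05  0.35  0.38]
```

View pics/w11.png

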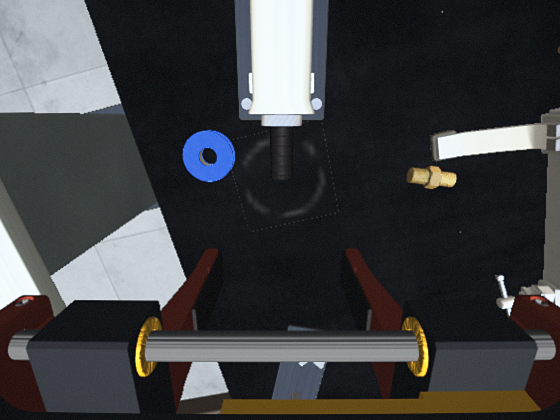

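The collar at (282,120) is against the ring, whose edge is at about row 114, and the handle runs to row 180. The reel and adapter are in place. I'll do one numeric check.

```bash
python3 - <<'E'
from h import *
np.set_printoptions(precision=2,suppress=True)
w=np.load('/tmp/wrist.npy'); d=np.array([.2247,.9744])
s=w[...,:2]@d
for r in range(92,186,3):
    m=(w[r,:,2]>62)&(w[r,:,2]<115)&(abs(np.arange(560)-282)<45)
    if m.sum(): print(r,m.sum(),np.flatnonzero(m)[[0,-1]],'s',round(np.median(s[r][m]),1),'z',w[r][m][:,2].max().round(1))
E
```

```text
92 59 [252 310] s 147.9 z 98.7
95 59 [252 310] s 145.9 z 99.0
98 58 [253 310] s 143.9 z 98.8
101 59 [252 310] s 141.9 z 99.8
104 61 [251 311] s 139.9 z 100.4
107 62 [250 312] s 138.0 z 101.5
110 64 [249 313] s 135.9 z 102.0
113 66 [249 314] s 133.9 z 102.8
116 41 [261 301] s 132.0 z 92.3
119 41 [261 301] s 129.9 z 92.8
122 41 [261 301] s 127.8 z 92.2
125 40 [262 301] s 125.6 z 91.8
128 23 [270 292] s 123.3 z 84.6
131 23 [270 292] s 121.1 z 85.3
134 24 [270 293] s 118.9 z 85.9
137 23 [270 292] s 116.6 z 85.0
140 23 [270 292] s 114.4 z 84.9
143 24 [270 293] s 112.2 z 86.4
146 23 [270 292] s 109.9 z 85.7
149 23 [270 292] s 107.6 z 85.4
152 23 [270 292] s 105.3 z 85.4
155 23 [270 292] s 103.1 z 84.7
158 23 [270 292] s 100.7 z 84.9
161 22 [271 292] s 98.4 z 84.8
164 23 [270 292] s 96.1 z 85.9
167 22 [271 292] s 93.7 z 84.9
170 22 [271 292] s 91.4 z 85.6
173 23 [270 292] s 89.0 z 85.4
176 22 [271 292] s 86.5 z 84.2
179 18 [273 290] s 84.2 z 85.0
```

```bash
python3 -c "
from rig import robot
print(robot.close_job())"
```

```text
the job is handed in; nothing more can be done
None
```

The plunger is fully home with its collar against the pump's mouth, let go and level; the highest wrist force I read while seating it was about 14 N, the reel and adapter look undisturbed (I did not re-check the oil bottle), and the job was handed in at about 19 s with no verdict shown.

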